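# Fit the slice comb to the bread slicer and lock it

### The job

Take the five-tined slice comb from its stand and lower it into the slotted bar on the bread slicer's bed, every tine in its own slot, until the comb is fully home; feel for the slots gently, because leaning on the bar with 40 N or more bends the tines. Then swing the keeper arm all the way round over the comb to lock it, and let go. Leave the seven-tined comb in its stand.

Things in the scene. Friction and masses are not known exactly. Their poses are not given: they have to be found in the camera images.
- comb_grip (a point): Comb to fit: steel back bar 150 mm long (its y), 16 wide, 12 tall; under it five round tines, 6 mm thick, 28 long, 24 apart, with flat square-cut ends; on its middle a black handle block 14 (x) by 30 (y) by 34 tall. 0.15-0.31 kg. This point: handle's centre, 17 mm above the back bar's top, 29 above its underside, 57 above the tine tips. z up. Either way round fits.
- stand_a: Fixed open aluminium stand in which the five-tined comb hangs tines down at the start: base 60 by 164 mm, two end posts 136 mm apart (along its y) with 6 mm high cheeks beside the ends of the comb's back bar, 1.5 mm clear. Lift the comb straight up. Origin: under the middle of the base; z up. It may change places with the other comb's like stand.
- comb7_grip (a point): Centre of the handle of another comb, in a stand of the same kind: same back bar and handle, but seven tines 16 mm apart. It does not fit; leave it in its stand.
- slicer: Bread slicer, fixed: a low steel bed 240 (x) by 300 mm (y), its top 50 mm above the table; on the bed's -y side, from 160 mm off its middle, a white blade housing 216 mm tall. On the bed: the white slotted bar (point bar_ref) and the keeper. Origin: on the table under the bed's middle; z up.
- bar_ref (a point): Fixed index point on the slicer (its axes), 84 mm above the table, level with the slotted bar's top. Bar: 40 mm wide (x), 156 long (y), 34 tall; five slots in a row along y, 24 apart, each 8 (y) by 16 (x), 34 deep. Its middle slot is level with this point in x, but 3 to 25 mm off towards -y: clamped firmly, shift not measured; feel or see it. Comb home: handle's centre 29 mm above this point.
- keeper (a joint): Angle (rad) of the keeper, a flat steel arm 18 mm wide, 8 thick, turning level about a post on the bed. 0: it points along the slicer's +y, clear of the comb. It grows clockwise seen from above to its stop, 1.57: along the slicer's +x, across the seated comb's back bar, 2 mm above it. Starts at 0 to 0.4; friction 0.08 N m; stays where left. A comb that is not home blocks it.
- keeper_pivot (a point): The keeper's pivot axis at the height of the arm's underside, 98 mm above the table, at x -45, y +50 mm from the slicer's origin. Fixed; axes are the slicer's.
- keeper_knob (a point): Middle of the keeper's upright black knob, a plain round pin 12 mm in diameter and 36 mm tall, 80 mm from the pivot axis; 18 mm above the arm's top, 26 above its underside. It may turn in the fingers.
Things that resemble listed ones, but are neither listed nor needed, are in the scene too. What is shaped like the part that bears comb_grip but red is not meant.

How it is judged:
On the way, in this order (a step that is already met when the one before it is completed fails the run):
1. the comb is fully home in the slotted bar (keeper still open) (z of comb_grip in the frame of bar_ref below 0.031 m and x of comb_grip in the frame of bar_ref between -0.01 and 0.01 m and y of comb_grip in the frame of bar_ref between -0.03 and 0 m and angle between the y axis of comb_grip and the y axis of slicer, either way round below 0.1 rad and value of joint keeper below 1 rad), for 0.2 s.
2. the keeper is swung over the comb (value of joint keeper above 1.4 rad), for 0.2 s.
At the end, for the whole second after the job is handed in: The five-tined comb is home in the slotted bar: its handle centre 26 to 31 mm above bar_ref (29 when seated), within 10 mm of it in the slicer's x and 0 to 30 mm from it towards -y, in line with the bar within 0.1 rad, upright within 0.06 rad; the keeper is across it (joint above 1.4 rad) (z of comb_grip in the frame of bar_ref between 0.026 and 0.031 m and x of comb_grip in the frame of bar_ref between -0.01 and 0.01 m and y of comb_grip in the frame of bar_ref between -0.03 and 0 m and angle between the y axis of comb_grip and the y axis of slicer, either way round below 0.1 rad and angle between comb_grip's own z axis and vertical below 0.06 rad and value of joint keeper above 1.4 rad); the robot touches nothing.
It fails at once if the comb is pressed against the slicer (bed, slotted bar or keeper) with more than 40 N (contact force between comb and slicer above 40 N).
It fails at once if the seven-tined comb is moved more than 20 mm from its place (distance of comb7_grip from where it was at the start of the episode above 0.02 m).
It also fails if it takes over 64 s, if anything falls off the work surface, if the arm or the gripper's body presses on something with over 40 N, if the wrist force passes 120 N, or if a joint passes its speed limit or range.

### The arm

A 6-joint arm with a two-finger parallel gripper is mounted at the origin on the work surface. World frame = base frame: x ahead of the robot, y to its left, z up, the work surface at z = 0. Lengths are in m, angles in rad, forces in N, time in s.
With the tool pointing down it reaches from about 0.35 to 0.85 m from the base axis. Payload 8.1 kg.
Tool frame: the origin (TCP) lies between the finger pads; the fingertips stand 11 mm ahead of it and the grasp point (between the pads) lies 8 mm behind it; y points along the fingers, x is the direction in which the jaws open and shut, and the axes are right-handed (so a half turn about y gives the same grasp; the last joint's range is limited). The gripper opens to 93 mm and grips with 3 to 60 N. Pads are 15 mm wide; open, the fingers measure 128 mm over their backs; the gripper's body (75 mm by 188 mm) begins 65 mm behind the grasp point.
Start: joints at [1.065, 0.13, 1.488, -0, 1.523, -0.085], TCP at [0.245, 0.548, 0.197] pointing down, gripper open.
Joint ranges: [-2.96, 2.96], [-0.89, 2.26], [0.02, 2.5], [-1.34, 4.48], [0, 2.73], [-2.66, 2.66]. Speed limits (rad/s): [2.39, 2.39, 2.79, 3.14, 3.14, 3.14].

### API

Orientations are given as a rotation vector (axis times angle).
In Python, from plant import readout, optics, robot gives the robot as it stands.
- The arm moves only by the shell command python3 -m creep 'ROWS' [FORCE]. ROWS is JSON, a list that holds one entry, the list of rows, each a list of 7 numbers: the closure, from 0 (fully open) to 1 (shut), then the shift along the tool's x, y, z in cm, then the turn, a rotation vector about the tool's x, y, z in degrees. In form: [[[grip, x, y, z, wx, wy, wz], ...]]. A call has exactly 8 rows; each row shifts and turns the pose as measured when the row begins, along the tool's axes as they then stand; what a row does not reach is not made up. A row lasts 1/10 s, in which the tool goes at most 50 mm and 8.59 degrees, less where a joint would pass 70% of its speed; a pose out of reach is approached as far as the arm can. A call is refused whole if a number of a shift passes 5 or a number of a turn 8.59, either way. A call with a gripper value outside its range is refused whole. The fingers move at their own pace and stop on an object; FORCE is the grip in N (left out, the last holds). Time passes only in rows, so rows that do not move let the fingers close, or fill a call up. It gives the time, the measured TCP pose, the force and the opening at its end, in the units of the state.
- readout.read_state(): the state, without advancing time (a new reading comes with each control period).
- optics.read_camera(name): name is "scene" or "top" or "wrist"; returns a dict with "frame" (480x640x3 uint8, red, green, blue), "depth" (480x640 float32, m along the optical axis (not along the pixel's ray), 0 where there is no reading), "intrinsics" (3x3 intrinsics, pixels), "R" (3x3) and "t" (3): a world point X has camera coordinates R X + t. Camera axes: x right, y down, z forward; pixel columns grow to the right and rows downward; lengths in m; the calibration is good to about 2 mm. The wrist camera is an equidistant fisheye: a pixel r from the principal point sees the ray r / f radians off the axis. A picture is of the moment at which its call begins.
- robot.close_job(): hands the job in, once; it reports no verdict.
The state is a dict: "t": time; "q": joint angles; "dq": joint speeds; "joint_torque": joint torques, N m; "tool_pos": TCP position; "orientation": TCP orientation; "force": force on the tool from outside, world axes, zero at the start; "wrist_torque": the same for the moment, N m; "opening": finger opening in m.
Only numpy, scipy, OpenCV 4.12 (cv2) and the standard library are available. Lean on these libraries where they do the work, as an engineer would, in place of code of your own. Each camera call takes 0.05 s, during which the arm holds its last target. There are 200 camera calls.

## Working session

There is one attempt and no reset: what is moved stays moved. The work goes in short steps, Python scripts to look and compute and a shell command to move; the robot and the scene stay as the last step left them, time stands still between calls to the robot, and variables do not carry over. Pictures are saved under pics/ and viewed, about 8 in all and at most 12, crops included, and the job is handed in when it is done.

```bash
ls; mkdir -p pics; cat > h.py <<'E'
import numpy as np, cv2
from plant import readout, optics, robot
from scipy.spatial.transform import Rotation as Ro
def cloud(c):
    d=c["depth"];K=c["intrinsics"];v,u=np.mgrid[:d.shape[0],:d.shape[1]]
    P=np.stack([(u-K[0,2])/K[0,0]*d,(v-K[1,2])/K[1,1]*d,d],-1)
    W=(P-c["t"])@c["R"]; W[d==0]=np.nan
    return W
def save(n,im): cv2.imwrite(f"pics/{n}.png",im[...,::-1])
E
python3 - <<'E'
from h import *
s=readout.read_state();print({k:np.round(v,3) for k,v in s.items()}); print(Ro.from_rotvec(s["orientation"]).as_matrix().round(2))
for n in("top","scene"):
    c=optics.read_camera(n);save(n,c["frame"]);np.savez(n,**c);print(n,c["intrinsics"][0],(-c["R"].T@c["t"]).round(3))
E
```

```text
pics
{'t': np.float64(0.0), 'q': array([ 1.065,  0.131,  1.489, -0.   ,  1.523, -0.085]), 'dq': array([-0.001, -0.001,  0.001, -0.001,  0.001,  0.   ]), 'joint_torque': array([-1.0000e-03, -5.5986e+01, -4.9175e+01,  7.7000e-02,  3.6000e-02,
       -0.0000e+00]), 'tool_pos': array([0.245, 0.547, 0.196]), 'orientation': array([-1.38 , -0.893,  0.895]), 'force': array([-0.545, -0.071, -0.524]), 'wrist_torque': array([-0.004,  0.004, -0.007]), 'opening': np.float64(0.093)}
[[ 0.41 -0.   -0.91]
 [ 0.91 -0.    0.41]
 [-0.   -1.    0.  ]]
top [436.53978523   0.         317.63584952] [0.3   0.056 0.872]
scene [532.17828946   0.         319.71478166] [ 0.887 -0.116  0.787]
```

View pics/top.png

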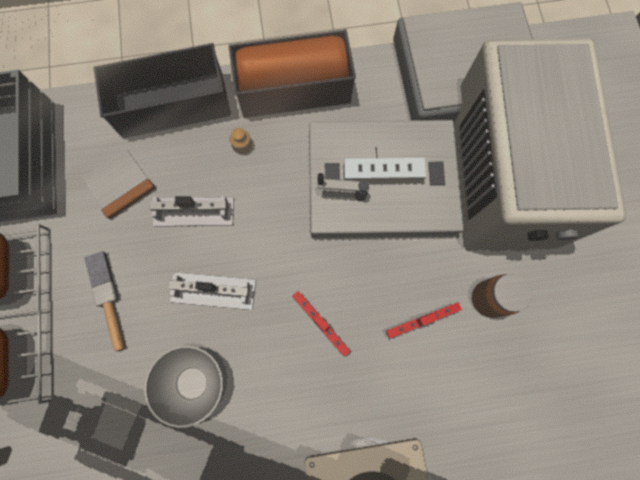

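View pics/scene.png

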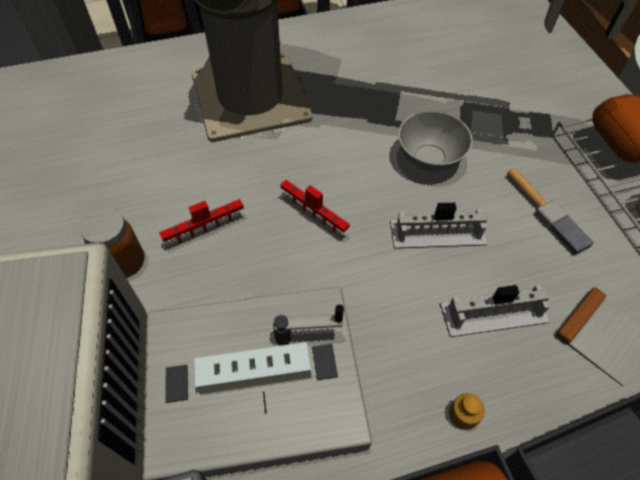

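```bash
python3 - <<'E'
from h import *
c=dict(np.load("scene.npz"));t=dict(np.load("top.npz"))
a=cv2.resize(c["frame"][190:345,380:570],None,fx=4,fy=4,interpolation=cv2.INTER_CUBIC)
save("crop",a[:600])
W=cloud(t)
g=t["frame"].astype(int)
print("bed",W[130,330],W[225,440],"bar",W[167,350],W[167,397]); print("stand base?",W[223,200],W[200,170],W[283,230])
# dark handles
m=(g.max(2)<60)&(W[...,2]>0.06)&(W[...,2]<0.16)
n,l,st,ce=cv2.connectedComponentsWithStats(m.astype(np.uint8))
for i in range(1,n):
    if st[i,4]>15: print(ce[i].round(1),st[i],np.nanmedian(W[l==i],0).round(4), np.nanmax(W[l==i][:,2]).round(3))
# white bar
H=W[...,2]; m=(abs(H-.084)<.006)&(g.min(2)>150); m[:,:300]=0;m[:,440:]=0
n,l,st,ce=cv2.connectedComponentsWithStats(m.astype(np.uint8));i=1+st[1:,4].argmax()
P=W[l==i];print("bar",st[i],P.mean(0).round(4)); r=cv2.minAreaRect(P[:,:2].astype(np.float32)*1000);print(r)
# bed
m=(abs(H-.05)<.006);m[:,:280]=0;m[:,470:]=0;m[:100]=0;m[260:]=0
P=W[m];print("bed",cv2.minAreaRect(P[:,:2].astype(np.float32)*1000))
# slots: dark inside bar rect
m=(g.max(2)<120); 
n,l,st,ce=cv2.connectedComponentsWithStats(m[155:185,340:430].astype(np.uint8))
K=t["intrinsics"];C=-t["R"].T@t["t"]
def ray(u,v,z):
    d=t["R"].T@np.linalg.inv(K)@[u,v,1]; return C+d*(z-C[2])/d[2]
for i in range(1,n): 
    if st[i,4]<150: print("slot",ce[i]+[340,155],st[i,4],ray(*(ce[i]+[340,155]),.084).round(4))
E
```

```text
bed [ 0.72434432 -0.03747529  0.04754005] [ 0.49051    -0.21800794  0.04913895] bar [ 0.62293181 -0.05929148  0.08325833] [ 0.61601808 -0.15377896  0.06584123]
stand base? [0.57929672 0.25540976 0.0067322 ] [0.63982438 0.3136259  0.00292469] [0.44656347 0.2080489  0.0055144 ]
[166.   60.4] [ 112   46  101   31 1061] [0.9158 0.2757 0.0762] 0.097
[234.6  50.2] [231  46  11  14  45] [0.9143 0.135  0.0866] 0.095
[349.8  69.1] [349  61   3  15  26] [ 0.8347 -0.0955  0.0813] 0.092
[22.5 85.9] [ 19  73  10  29 146] [0.8825 0.5515 0.1056] 0.116
[ 5.5 78.3] [ 0 74 15  9 88] [0.9024 0.5854 0.1033] 0.116
[332.8  85.7] [309  79  44  15 314] [ 0.8074 -0.0563  0.0743] 0.096
[103.6  98.4] [ 99  82  11  31 188] [0.8454 0.4074 0.0764] 0.096
[ 6.8 89.4] [ 0 86 15  8 97] [0.9023 0.6059 0.0697] 0.082
[163.  108.4] [105  92 120  33 928] [0.8067 0.3004 0.0758] 0.098
[468.6 114.5] [460  99  18  32 119] [ 0.682  -0.2975  0.1155] 0.159
[469.3 124.4] [460 109  19  31 124] [ 0.6619 -0.2947  0.1126] 0.16
[470.5 133.7] [461 119  19  30 130] [ 0.6422 -0.2919  0.1151] 0.16
[ 34.1 156.6] [ 31 120   8  72 429] [0.74
[... 1058 characters left out ...]
] [0.3539 0.6117 0.0648] 0.072
bar [ 344  158   82   20 1369] [ 0.6123 -0.1253  0.0825]
((612.3197021484375, -125.26863098144531), (156.23062133789062, 40.62832260131836), 82.13951110839844)
bed ((631.2396240234375, -107.08993530273438), (377.87689208984375, 300.12005615234375), 80.7486343383789)
slot [428.84210526 168.63157895] 19 [ 0.5963 -0.2093  0.084 ]
slot [397.05555556 167.16666667] 18 [ 0.6086 -0.1491  0.084 ]
slot [409.33333333 166.6       ] 15 [ 0.6061 -0.1728  0.084 ]
slot [359.94117647 167.64705882] 17 [ 0.6184 -0.078   0.084 ]
slot [372.05882353 167.35294118] 17 [ 0.6155 -0.1012  0.084 ]
slot [384.5 167.5] 12 [ 0.6115 -0.125   0.084 ]
slot [429. 180.] 1 [ 0.5734 -0.2047  0.084 ]
```

View pics/crop.png

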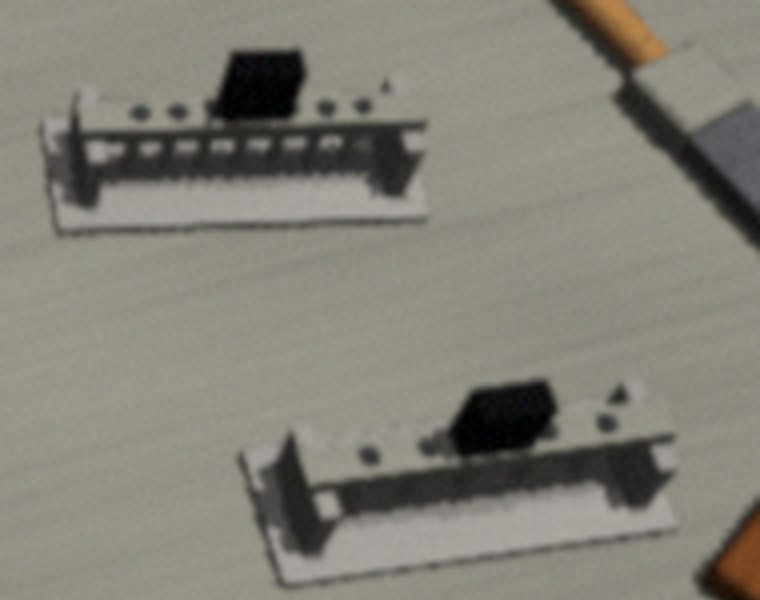

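```bash
python3 - <<'E'
from h import *
t=dict(np.load("top.npz"));W=cloud(t);H=W[...,2]
R=W[190:235,145:240];h=R[...,2]
P=R[(h>.025)];print(np.histogram(P[:,2],np.arange(.02,.12,.004)))
zb=P[:,2]
for lo,hi in((.04,.062),(.062,.075),(.078,.105)):
    Q=P[(zb>lo)&(zb<hi)]
    if len(Q)>10: print(lo,len(Q),Q.mean(0).round(4),cv2.minAreaRect(Q[:,:2].astype(np.float32)*1000))
Q=R[(h>.002)&(h<.009)&(t["frame"][190:235,145:240].min(2)>170)];print("base",cv2.minAreaRect(Q[:,:2].astype(np.float32)*1000))
s=dict(np.load("scene.npz"));V=cloud(s)
R=V[280:340,430:560];g=s["frame"][280:340,430:560];Q=R[(g.max(2)<30)&(R[...,2]>.05)]
print("scene handle",len(Q),np.histogram(Q[:,2],np.arange(.04,.12,.004)),Q[Q[:,2]>.08].mean(0))
E
```

```text
(array([  0,   8,  16,  29,  80, 124, 389,  86,  15,  14,  12,  17,  12,
        12,  61,  66,   0,   0,   0,   0,   0,   0,   0,   0]), array([0.02 , 0.024, 0.028, 0.032, 0.036, 0.04 , 0.044, 0.048, 0.052,
       0.056, 0.06 , 0.064, 0.068, 0.072, 0.076, 0.08 , 0.084, 0.088,
       0.092, 0.096, 0.1  , 0.104, 0.108, 0.112, 0.116]))
0.04 636 [0.6058 0.265  0.0464] ((607.0926513671875, 267.4495849609375), (149.13038635253906, 39.907291412353516), 82.28175354003906)
0.062 43 [0.6023 0.2641 0.0689] ((601.3842163085938, 265.824951171875), (10.250458717346191, 30.78424644470215), 14.487196922302246)
0.078 111 [0.6078 0.2675 0.0805] ((607.5542602539062, 268.05328369140625), (30.67291831970215, 14.573210716247559), 82.04911041259766)
base ((608.7421875, 268.3272399902344), (158.2099609375, 56.63386535644531), 82.41651916503906)
scene handle 318 (array([  0,   0,   2,  19,  28,  29,  23,  26,  28,  27, 110,  26,   0,
         0,   0,   0,   0,   0,   0]), array([0.04 , 0.044, 0.048, 0.052, 0.056, 0.06 , 0.064, 0.068, 0.072,
       0.076, 0.08 , 0.084, 0.088, 0.092, 0.096, 0.1  , 0.104, 0.108,
       0.112, 0.116])) [0.61146879 0.26565696 0.08306524]
```

```bash
cat > go.py <<'E'
import sys
from h import *
# remaining world/tool delta to target x y z yaw(deg of tool x)
s=readout.read_state();M=Ro.from_rotvec(s["orientation"]).as_matrix()
x,y,z,yaw=map(float,sys.argv[1:5]);p=np.array(s["tool_pos"])
c,sn=np.cos(np.radians(yaw)),np.sin(np.radians(yaw))
T=np.array([[c,0,-sn],[sn,0,c],[0,-1,0]])
print("t",round(float(s["t"]),2),"pos",p.round(4),"force",np.round(s["force"],1),"tq",np.round(s["wrist_torque"],2),"open",round(float(s["opening"]),4))
print("tool shift cm",(M.T@(np.array([x,y,z])-p)*100).round(2),"turn deg",np.degrees(Ro.from_matrix(M.T@T).as_rotvec()).round(2))
E
python3 -m creep '[[[0,0,0,0,0,8.5,0],[0,0,0,0,0,8.5,0],[0,0,0,0,0,8.5,0],[0,0,0,0,0,8.5,0],[0,0,0,0,0,8.5,0],[0,0,0,0,0,8.5,0],[0,0,0,0,0,8.5,0],[0,0,0,0,0,8.5,0]]]'; python3 go.py 0.608 0.268 0.16 -8
```

```text
t: 0.9
tool_pos: [0.2433, 0.5445, 0.1909]
orientation: [-1.58, 0.046, -0.038]
force: [0.1, 0.2, -0.0]
opening: 0.093
t 0.9 pos [0.2433 0.5445 0.1909] force [ 0.1  0.2 -0. ] tq [-0.07  0.04 -0.06] open 0.093
tool shift cm [ 37.91   3.16 -25.64] turn deg [ 0.56  4.95 -0.24]
```

```bash
python3 -m creep '[[[0,4,0,-2.7,0,5,0],[0,4,0,-2.7,0,0,0],[0,4,0,-2.7,0,0,0],[0,4,0,-2.7,0,0,0],[0,4,0,-2.7,0,0,0],[0,4,0,-2.7,0,0,0],[0,4,0,-2.7,0,0,0],[0,4,0,-2.7,0,0,0]]]'; python3 go.py 0.608 0.268 0.16 -8
```

```text
t: 1.7
tool_pos: [0.5337, 0.2819, 0.1869]
orientation: [-1.581, 0.117, -0.101]
force: [0.2, 0.7, -0.7]
opening: 0.0934
t 1.7 pos [0.5337 0.2819 0.1869] force [ 0.2  0.7 -0.7] tq [-0.02  0.1  -0.05] open 0.0934
tool shift cm [ 7.58  2.62 -0.32] turn deg [ 0.76  0.08 -0.54]
```

```bash
python3 -m creep '[[[0,2,0.5,0,0.4,0,-0.3],[0,2,0.5,-0.1,0.3,0,-0.2],[0,1.8,0.5,-0.1,0,0,0],[0,1.2,0.5,-0.1,0,0,0],[0,0.5,0.4,0,0,0,0],[0,0,0.2,0,0,0,0],[0,0,0,0,0,0,0],[0,0,0,0,0,0,0]]]'; python3 go.py 0.608 0.268 0.16 -8; python3 - <<'E'
from h import *
c=optics.read_camera("wrist");save("wrist1",c["frame"]);np.savez("wrist1",**c);print(c["intrinsics"],(-c["R"].T@c["t"]))
E
```

```text
t: 2.5
tool_pos: [0.6123, 0.2594, 0.1551]
orientation: [-1.572, 0.121, -0.111]
force: [0.7, 0.7, -0.9]
opening: 0.0929
t 2.5 pos [0.6123 0.2594 0.1551] force [ 0.7  0.7 -0.9] tq [-0.1   0.07 -0.03] open 0.0929
tool shift cm [-0.56 -0.49  0.78] turn deg [ 0.28 -0.47 -0.32]
[[371.64829954   0.         325.71629437]
 [  0.         371.64829954 236.09846445]
 [  0.           0.           1.        ]] [0.62466936 0.33438952 0.3423872 ]
```

View pics/wrist1.png

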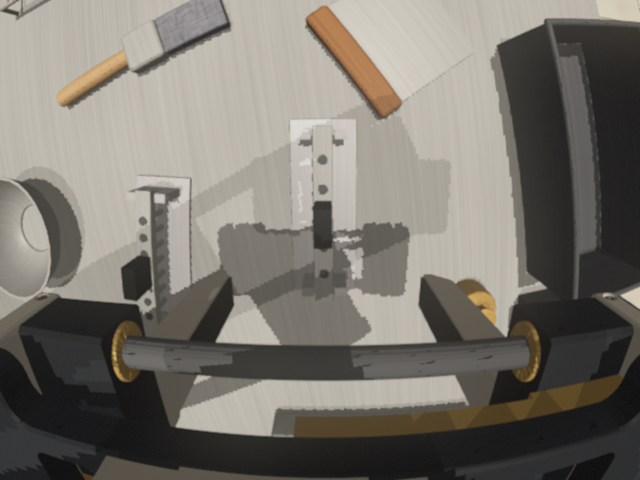

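```bash
cat >> h.py <<'E'
def wray(c,u,v,z):
    K=c["intrinsics"];a=np.array([(u-K[0,2])/K[0,0],(v-K[1,2])/K[1,1]]);th=np.linalg.norm(a)
    d=c["R"].T@np.r_[a/th*np.sin(th),np.cos(th)];C=-c["R"].T@c["t"];return C+d*(z-C[2])/d[2]
E
python3 - <<'E'
from h import *
c=dict(np.load("wrist1.npz"));g=c["frame"]
m=(g.max(2)<45);m[:180]=0;m[262:]=0;m[:,:305]=0;m[:,345:]=0
n,l,st,ce=cv2.connectedComponentsWithStats(m.astype(np.uint8));i=1+st[1:,4].argmax();print(st[i],ce[i])
x,y,w,h=st[i][:4]
for u,v,z in((x,y+h,.082),(x+w,y+h,.082),(x,y,.047),(x+w,y,.047)): print(u,v,wray(c,u,v,z).round(4))
print("rivets/ends",wray(c,322,124,.047),wray(c,322,159,.047),wray(c,322,189,.047),wray(c,323,273,.047))
E
```

```text
Traceback (most recent call last):
ValueError: attempt to get argmax of an empty sequence
```

```bash
python3 - <<'E'
from h import *
c=dict(np.load("wrist1.npz"));g=c["frame"]
print(g[195:262:6,322].max(1),g[225,305:340:3].max(1))
m=(g.max(2)<60);m[:180]=0;m[262:]=0;m[:,:305]=0;m[:,345:]=0
n,l,st,ce=cv2.connectedComponentsWithStats(m.astype(np.uint8));print(st[1:])
for u,v,z in((314,248,.082),(332,248,.082),(314,201,.047),(332,201,.047)): print(u,v,wray(c,u,v,z).round(4))
print("rivets/ends",wray(c,322,124,.047),wray(c,322,159,.047),wray(c,322,189,.047),wray(c,323,273,.047))
E
```

```text
[180  97  59  67  65  62  61  59  50  67 127 126] [181 185 152  63  62  63  64  64  63 127 188 188]
[[314 203  16   6  81]
 [314 231  18  18 210]
 [327 232   1   2   2]
 [324 235   1   1   1]
 [328 234   3   2   4]]
314 248 [0.6023 0.2534 0.082 ]
332 248 [0.6155 0.2515 0.082 ]
314 201 [0.6055 0.2819 0.047 ]
332 201 [0.6199 0.2797 0.047 ]
rivets/ends [0.62102031 0.34205049 0.047     ] [0.6169128  0.31449807 0.047     ] [0.61333729 0.29060907 0.047     ] [0.60344817 0.21926305 0.047     ]
```

```bash
python3 go.py 0.6095 0.267 0.062 -8; python3 -m creep '[[[0,-0.2,1,0.3,0.2,-0.4,-0.3],[0,-0.2,1.3,0.3,0,0,0],[0,0,1.3,0.2,0,0,0],[0,0,1.3,0,0,0,0],[0,0,1.3,0,0,0,0],[0,0,1,0,0,0,0],[0,0,0.5,0,0,0,0],[0,0,0,0,0,0,0]]]'; python3 go.py 0.6095 0.267 0.062 -8
```

```text
t 2.55 pos [0.6123 0.2595 0.1552] force [-0.8 -1.  -0.7] tq [-0.09  0.11 -0.02] open 0.0931
tool shift cm [-0.33  9.32  0.74] turn deg [ 0.28 -0.46 -0.32]
t: 3.35
tool_pos: [0.6068, 0.2694, 0.0699]
orientation: [-1.57, 0.11, -0.107]
force: [0.2, 0.7, -0.5]
opening: 0.093
t 3.35 pos [0.6068 0.2694 0.0699] force [ 0.2  0.7 -0.5] tq [-0.08  0.07 -0.05] open 0.093
tool shift cm [ 0.31  0.79 -0.2 ] turn deg [ 0.11  0.09 -0.11]
```

```bash
python3 -m creep '[[[0,0.3,0.5,-0.2,0,0,0],[0,0,0.3,0,0,0,0],[0,0,0,0,0,0,0],[0.5,0,0,0,0,0,0],[1,0,0,0,0,0,0],[1,0,0,0,0,0,0],[1,0,0,0,0,0,0],[1,0,0,0,0,0,0]]]' 30; python3 go.py 0.6095 0.267 0.062 -8
```

```text
t: 4.15
tool_pos: [0.6119, 0.2672, 0.0642]
orientation: [-1.568, 0.107, -0.111]
force: [-1.5, -0.9, 0.4]
opening: 0.0575
t 4.15 pos [0.6119 0.2672 0.0642] force [-1.5 -0.9  0.4] tq [-0.04  0.03  0.04] open 0.0575
tool shift cm [-0.23  0.22 -0.05] turn deg [-0.01  0.06  0.12]
```

```bash
python3 -m creep '[[[1,-0.1,0.15,0,0,0,0],[1,0,0,0,0,0,0],[1,0,0,0,0,0,0],[1,0,0,0,0,0,0],[1,0,0,0,0,0,0],[1,0,0,0,0,0,0],[1,0,0,0,0,0,0],[1,0,0,0,0,0,0]]]' 40; python3 go.py 0.6095 0.267 0.062 -8
```

```text
t: 4.95
tool_pos: [0.6107, 0.2674, 0.0626]
orientation: [-1.568, 0.107, -0.11]
force: [-0.1, 0.4, 0.7]
opening: 0.0004
t 4.95 pos [0.6107 0.2674 0.0626] force [-0.1  0.4  0.7] tq [-0.02  0.07 -0.07] open 0.0004
tool shift cm [-0.11  0.06 -0.05] turn deg [-0.    0.07  0.12]
```

```bash
python3 - <<'E'
from h import *
for n in("wrist","top"):
    c=optics.read_camera(n);np.savez(n+"2",**c)
    a=c["frame"]
    if n=="wrist": w=a
    else: b=cv2.resize(a[150:290,120:290],None,fx=2,fy=2)
o=np.zeros((480,800,3),np.uint8);o[:,:460]=w[:,100:560];o[:280,460:800]=b
save("miss",o)
E
```

```text
(no output)
```

View pics/miss.png

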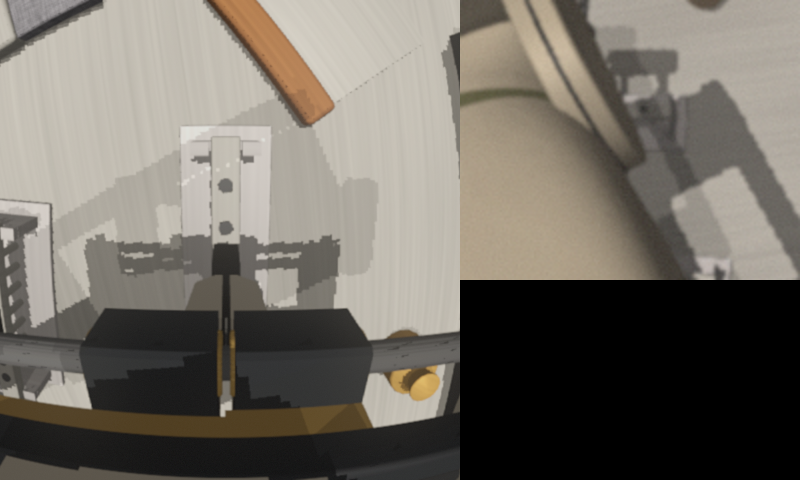

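```bash
python3 - <<'E'
from h import *
c=dict(np.load("wrist2.npz"));K=c["intrinsics"];d=c["depth"]
C=-c["R"].T@c["t"];print("cam",C.round(4),"axis",c["R"][2].round(3))
def pt(u,v):
    a=np.array([(u-K[0,2])/K[0,0],(v-K[1,2])/K[1,1]]);th=np.linalg.norm(a)
    q=np.r_[a/th*np.tan(th),1]*d[v,u];return c["R"].T@(q-c["t"])
for u,v in((325,186),(325,228),(326,248),(326,255),(326,262),(326,270),(310,278),(316,282),(310,290),(300,300),(345,290),(326,295),(280,312),(370,312),(327,285)):print(u,v,c["frame"][v,u],pt(u,v).round(4))
E
```

```text
cam [0.6208 0.3417 0.2503] axis [-0.035 -0.267 -0.963]
325 186 [111 108 105] [0.6169 0.3141 0.0498]
325 228 [104 102  98] [0.6137 0.2909 0.0501]
326 248 [53 51 47] [0.613  0.2822 0.0596]
326 255 [51 49 45] [0.6129 0.2815 0.0692]
326 262 [49 47 43] [0.6129 0.2815 0.0801]
326 270 [45 44 41] [0.6124 0.2781 0.0818]
310 278 [98 92 82] [0.6048 0.278  0.0893]
316 282 [98 92 83] [0.6076 0.277  0.0929]
310 290 [97 91 81] [0.6052 0.2775 0.1023]
300 300 [95 90 79] [0.6015 0.2779 0.1123]
345 290 [97 91 81] [0.6203 0.2752 0.1018]
326 295 [38 37 34] [0.6117 0.2736 0.101 ]
280 312 [37 36 35] [0.6052 0.3045 0.1749]
370 312 [42 40 39] [0.6256 0.3013 0.1744]
327 285 [40 40 37] [0.6124 0.2752 0.0936]
```

```bash
python3 - <<'E'
from h import *
for f,us in(("wrist1",((231,282),(228,290),(220,300),(215,310),(424,282),(430,290),(440,300),(205,330),(190,310))),("wrist2",((326,274),(326,276),(326,278),(322,276),(318,277),(334,277),(326,280),(305,285),(347,285)))):
  c=dict(np.load(f+".npz"));K=c["intrinsics"];d=c["depth"]
  print(f)
  for u,v in us:
    a=np.array([(u-K[0,2])/K[0,0],(v-K[1,2])/K[1,1]]);th=np.linalg.norm(a)
    q=np.r_[a/th*np.tan(th),1]*d[v,u];print(u,v,c["frame"][v,u],(c["R"].T@(q-c["t"])).round(4))
E
```

```text
wrist1
231 282 [62 60 55] [0.5669 0.2713 0.1769]
228 290 [43 42 38] [0.5667 0.2698 0.1834]
220 300 [43 41 39] [0.5675 0.2719 0.199 ]
215 310 [42 41 38] [0.5682 0.2721 0.2092]
424 282 [57 54 50] [0.66   0.2604 0.183 ]
430 290 [57 54 50] [0.6603 0.2607 0.1932]
440 300 [94 89 79] [0.6612 0.2619 0.2067]
205 330 [38 35 32] [0.5676 0.2704 0.2231]
190 310 [93 87 78] [0.5609 0.2768 0.2171]
wrist2
326 274 [44 42 40] [0.6121 0.2761 0.082 ]
326 276 [43 42 39] [0.6119 0.2749 0.0817]
326 278 [41 40 37] [0.612  0.2754 0.0856]
322 276 [77 73 65] [0.6102 0.2767 0.0855]
318 277 [98 92 83] [0.6085 0.2776 0.0885]
334 277 [99 93 83] [0.6159 0.276  0.087 ]
326 280 [41 40 38] [0.6119 0.2746 0.086 ]
305 285 [96 90 80] [0.6027 0.2776 0.0963]
347 285 [98 93 82] [0.6215 0.2753 0.0968]
```

```bash
python3 -m creep '[[[0.4,0,-0.2,0,0,0,0],[0.4,0,0,0,0,0,0],[0.4,0,0,0,0,0,0],[0.4,0,0,0,0,0,0],[0.4,0,0,0,0,0,0],[0.4,0,1,0,0,0,0],[0.4,0,0.5,0,0,0,0],[0.4,0,0,0,0,0,0]]]' 40; python3 go.py 0.6105 0.267 0.031 -8
```

```text
t: 5.85
tool_pos: [0.6107, 0.2673, 0.0484]
orientation: [-1.568, 0.107, -0.11]
force: [0.1, -0.2, 0.0]
opening: 0.055
t 5.85 pos [0.6107 0.2673 0.0484] force [ 0.1 -0.2  0. ] tq [-0.04  0.1  -0.01] open 0.055
tool shift cm [-0.02  1.74 -0.04] turn deg [-0.01  0.06  0.12]
```

```bash
python3 -m creep '[[[0.4,0,0.8,0,0,0,0],[0.4,0,0.6,0,0,0,0],[0.4,0,0.2,0,0,0,0],[0.4,0,0,0,0,0,0],[1,0,0,0,0,0,0],[1,0,0,0,0,0,0],[1,0,0,0,0,0,0],[1,0,0,0,0,0,0]]]' 40; python3 go.py 0.6105 0.267 0.031 -8;  python3 -m creep '[[[1,0,0,0,0,0,0],[1,0,0,0,0,0,0],[1,0,0,0,0,0,0],[1,0,0,0,0,0,0],[1,0,0,0,0,0,0],[1,0,0,0,0,0,0],[1,0,0,0,0,0,0],[1,0,0,0,0,0,0]]]' 40; python3 go.py 0.6105 0.267 0.031 -8
```

```text
t: 6.65
tool_pos: [0.6104, 0.2673, 0.0304]
orientation: [-1.568, 0.108, -0.11]
force: [0.7, -0.2, 0.9]
opening: 0.0281
t 6.65 pos [0.6104 0.2673 0.0304] force [ 0.7 -0.2  0.9] tq [-0.1   0.05  0.03] open 0.0281
tool shift cm [ 0.01 -0.06 -0.03] turn deg [0.01 0.07 0.08]
t: 7.45
tool_pos: [0.6107, 0.2674, 0.0309]
orientation: [-1.568, 0.107, -0.11]
force: [-0.3, 1.3, 0.2]
opening: 0.0138
t 7.45 pos [0.6107 0.2674 0.0309] force [-0.3  1.3  0.2] tq [-0.05  0.05  0.01] open 0.0138
tool shift cm [-0.02 -0.01 -0.04] turn deg [-0.01  0.07  0.12]
```

```bash
python3 -m creep '[[[1,0,-0.5,0,0,0,0],[1,0,-1.5,0,0,0,0],[1,0,-2.5,0,0,0,0],[1,0,-3,0,0,0,0],[1,0,-3,0,0,0,0],[1,0,-3,0,0,0,0],[1,0,-2.5,0,0,0,0],[1,0,-1,0,0,0,0]]]' 50; python3 go.py 0.612 -0.125 0.19 -8
```

```text
t: 8.25
tool_pos: [0.608, 0.2666, 0.2102]
orientation: [-1.57, 0.111, -0.107]
force: [-0.3, 0.6, -1.4]
opening: 0.0139
t 8.25 pos [0.608  0.2666 0.2102] force [-0.3  0.6 -1.4] tq [-0.06  0.09 -0.01] open 0.0139
tool shift cm [  5.81   2.09 -38.72] turn deg [ 0.12  0.07 -0.13]
```

```bash
python3 -m creep '[[[1,0.3,0,-1.5,0,0,0],[1,0.6,0,-3,0,0,0],[1,0.6,0,-4,0,0,0],[1,0.6,0,-4,0,0,0],[1,0.6,0,-4,0,0,0],[1,0.6,0,-4,0,0,0],[1,0.6,0,-4,0,0,0],[1,0.6,0,-4,0,0,0]]]' ; python3 go.py 0.612 -0.125 0.19 -8
```

```text
t: 9.05
tool_pos: [0.6084, -0.033, 0.2026]
orientation: [-1.571, 0.112, -0.094]
force: [0.2, 0.1, -1.0]
opening: 0.0135
t 9.05 pos [ 0.6084 -0.033   0.2026] force [ 0.2  0.1 -1. ] tq [-0.08  0.06  0.04] open 0.0135
tool shift cm [ 1.58  1.27 -9.07] turn deg [ 0.18  0.51 -0.65]
```

```bash
python3 -m creep '[[[1,0.5,0.3,-3,0,0,0],[1,0.4,0.3,-2.5,0,0,0],[1,0.2,0.3,-1.5,0,0,0],[1,0.1,0.2,-0.7,0,0,0],[1,0,0,0,0,0,0],[1,0,0,0,0,0,0],[1,0,0,0,0,0,0],[1,0,0,0,0,0,0]]]' ; python3 go.py 0.612 -0.125 0.15 -8
```

```text
t: 9.85
tool_pos: [0.6032, -0.1201, 0.183]
orientation: [-1.57, 0.126, -0.089]
force: [0.2, 0.6, -0.8]
opening: 0.0137
t 9.85 pos [ 0.6032 -0.1201  0.183 ] force [ 0.2  0.6 -0.8] tq [-0.05 -0.03  0.03] open 0.0137
tool shift cm [ 1.02  3.28 -0.35] turn deg [ 0.18  0.16 -1.34]
```

```bash
python3 -m creep '[[[1,0.4,0.8,-0.2,0.1,0.1,-0.7],[1,0.4,0.9,-0.1,0.1,0,-0.6],[1,0.2,0.9,0,0,0,0],[1,0,0.6,0,0,0,0],[1,0,0,0,0,0,0],[1,0,0,0,0,0,0],[1,0,0,0,0,0,0],[1,0,0,0,0,0,0]]]' ; python3 go.py 0.612 -0.125 0.15 -8
python3 - <<'E'
from h import *
c=optics.read_camera("wrist");save("wrist3",c["frame"]);np.savez("wrist3",**c)
c=optics.read_camera("scene");np.savez("scene3",**c)
a=cv2.resize(c["frame"][270:430,120:380],None,fx=3,fy=3,interpolation=cv2.INTER_CUBIC);save("scene3",a)
E
```

```text
t: 10.65
tool_pos: [0.6134, -0.1226, 0.1476]
orientation: [-1.567, 0.106, -0.107]
force: [0.5, -1.3, -1.8]
opening: 0.0139
t 10.65 pos [ 0.6134 -0.1226  0.1476] force [ 0.5 -1.3 -1.8] tq [-0.06  0.09  0.04] open 0.0139
tool shift cm [-0.1  -0.24 -0.26] turn deg [-0.06  0.21  0.04]
```

View pics/wrist3.png

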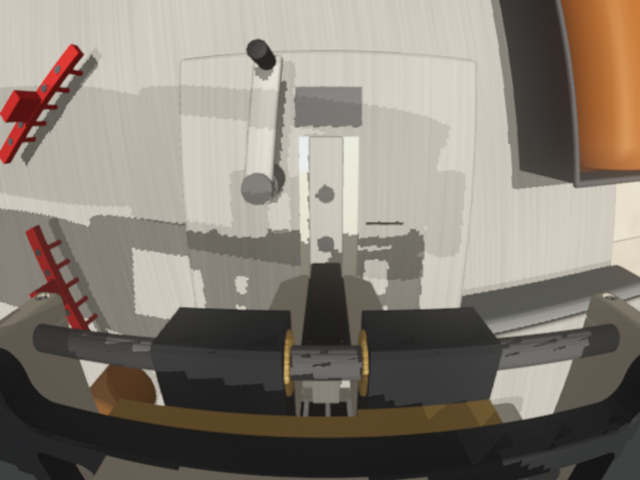

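View pics/scene3.png

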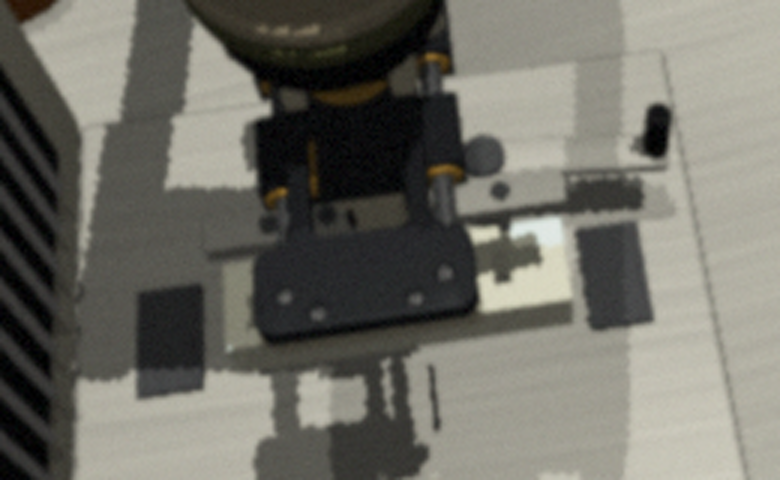

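```bash
python3 - <<'E'
from h import *
c=dict(np.load("wrist3.npz"));K=c["intrinsics"];d=c["depth"]
def pt(u,v):
    a=np.array([(u-K[0,2])/K[0,0],(v-K[1,2])/K[1,1]]);th=np.linalg.norm(a)
    q=np.r_[a/th*np.tan(th),1]*d[v,u];return c["R"].T@(q-c["t"])
g=c["frame"].astype(int)
print("row180",g[180,290:370].max(1)); print("col303",g[125:150,303].max(1),"col352",g[125:150,352].max(1),"col326",g[125:150,326].max(1))
for u,v in((326,150),(326,180),(326,220),(303,160),(352,160),(303,200),(352,200)):print(u,v,pt(u,v).round(4))
z=np.median([pt(326,v)[2] for v in(150,160,170,215)])
# rivets
for (a,b) in((180,208),(232,252)):
    m=(g[a:b,312:342].max(2)<g[a:b,312:342].max(2).max()*0.72).astype(np.uint8)
    n,l,st,ce=cv2.connectedComponentsWithStats(m);i=1+st[1:,4].argmax();u,v=ce[i]+[312,a];print("rivet",u,v,st[i],wray(c,u,v,z).round(4))
print("comb top z",z)
y=np.array([.1371,.9906])
E
```

```text
row180 [190 187 187 187 189 190 190 190 198 222 233 235 235 234 235 235 229 191
 150 166 194 205 206 205 204 203 203 203 204 205 205 205 204 205 205 206
 207 207 207 207 206 206 206 206 206 208 209 208 207 207 206 200 189 207
 227 234 234 234 235 234 235 235 234 235 235 235 234 227 213 199 195 195
 194 193 192 192 194 195 195 195]
col303 [125 153 184 191 198 208 210 210 210 208 207 213 232 240 240 240 240 239
 240 240 240 240 240 239 239] col352 [137 157 174 187 190 189 189 189 189 189 194 212 230 236 236 236 236 236
 236 236 236 236 236 235 235] col326 [133 164 187 191 191 190 190 191 191 191 184 169 188 205 207 208 208 207
 207 208 208 208 207 207 208]
326 150 [ 0.6227 -0.0552  0.1644]
326 180 [ 0.6208 -0.0691  0.1634]
326 220 [ 0.6183 -0.0875  0.1656]
303 160 [ 0.6061 -0.0631  0.0832]
352 160 [ 0.6388 -0.0674  0.0843]
303 200 [ 0.6022 -0.0901  0.0847]
352 200 [ 0.6355 -0.0947  0.0842]
rivet 325.03619909502265 194.1447963800905 [  3   5  19  18 221] [ 0.6196 -0.0754  0.1654]
rivet 326.1066666666667 244.44 [  6   5  20  15 225] [ 0.6168 -0.0995  0.1654]
comb top z 0.16538357038394771
```

```bash
python3 - <<'E'
from h import *
c=dict(np.load("wrist3.npz"))
y=np.array([.1371,.9906]);x=np.array([.9906,-.1371])
def loc(p): q=p[:2]-[.612,-.1252]; return (q@x*1000).round(1),(q@y*1000).round(1)
for u,v in((299,180),(358.5,180),(303,136.7),(352,136.2)): print(u,v,wray(c,u,v,.084).round(4),loc(wray(c,u,v,.084)))
for p in((.6196,-.0754),(.6168,-.0995)):print(loc(np.array(p)))
E
```

```text
299 180 [ 0.6015 -0.0761  0.084 ] (np.float64(-17.2), np.float64(47.1))
358.5 180 [ 0.6416 -0.0816  0.084 ] (np.float64(23.3), np.float64(47.3))
303 136.7 [ 0.6084 -0.0474  0.084 ] (np.float64(-14.3), np.float64(76.6))
352 136.2 [ 0.6409 -0.0514  0.084 ] (np.float64(18.5), np.float64(77.1))
(np.float64(0.7), np.float64(50.4))
(np.float64(1.2), np.float64(26.1))
```

```bash
python3 -m creep '[[[1,0.1,0.8,-0.2,0,0.2,0],[1,0,1,-0.1,0,0,0],[1,0,0.8,0,0,0,0],[1,0,0.4,0,0,0,0],[1,0,0,0,0,0,0],[1,0,0,0,0,0,0],[1,0,0,0,0,0,0],[1,0,0,0,0,0,0]]]' ; python3 go.py 0.6140 -0.1258 0.115 -8
```

```text
t: 11.55
tool_pos: [0.6139, -0.126, 0.1147]
orientation: [-1.567, 0.109, -0.11]
force: [0.9, 0.5, -0.2]
opening: 0.0136
t 11.55 pos [ 0.6139 -0.126   0.1147] force [ 0.9  0.5 -0.2] tq [-0.06  0.1  -0.01] open 0.0136
tool shift cm [ 0.01 -0.03  0.02] turn deg [-0.06 -0.01  0.03]
```

```bash
python3 -m creep '[[[1,0,0.15,0,0,0,0],[1,0,0.15,0,0,0,0],[1,0,0.15,0,0,0,0],[1,0,0.1,0,0,0,0],[1,0,0.1,0,0,0,0],[1,0,0.1,0,0,0,0],[1,0,0.1,0,0,0,0],[1,0,0.1,0,0,0,0]]]' ; python3 go.py 0.6140 -0.1258 0.078 -8
```

```text
t: 12.35
tool_pos: [0.6147, -0.1261, 0.1056]
orientation: [-1.567, 0.108, -0.112]
force: [0.8, 1.2, -2.1]
opening: 0.0141
t 12.35 pos [ 0.6147 -0.1261  0.1056] force [ 0.8  1.2 -2.1] tq [-0.05  0.04 -0.05] open 0.0141
tool shift cm [-0.07  2.76  0.01] turn deg [-0.05 -0.    0.14]
```

```bash
python3 -m creep '[[[1,0,0.1,0,0,0,0],[1,0,0.1,0,0,0,0],[1,0,0.1,0,0,0,0],[1,0,0.1,0,0,0,0],[1,0,0.1,0,0,0,0],[1,0,0.1,0,0,0,0],[1,0,0,0,0,0,0],[1,0,0,0,0,0,0]]]' ; python3 go.py 0.6140 -0.1258 0.078 -8
```

```text
t: 13.15
tool_pos: [0.6145, -0.1261, 0.0987]
orientation: [-1.567, 0.108, -0.111]
force: [0.4, -0.2, -1.8]
opening: 0.0138
t 13.15 pos [ 0.6145 -0.1261  0.0987] force [ 0.4 -0.2 -1.8] tq [-0.03  0.12 -0.03] open 0.0138
tool shift cm [-0.06  2.07  0.02] turn deg [-0.05 -0.01  0.12]
```

```bash
python3 -m creep '[[[1,0,0.15,0,0,0,0],[1,0,0.15,0,0,0,0],[1,0,0.15,0,0,0,0],[1,0,0.15,0,0,0,0],[1,0,0.15,0,0,0,0],[1,0,0.15,0,0,0,0],[1,0,0.15,0,0,0,0],[1,0,0.15,0,0,0,0]]]' ; python3 go.py 0.6140 -0.1258 0.078 -8
```

```text
t: 13.95
tool_pos: [0.6147, -0.1261, 0.0859]
orientation: [-1.567, 0.108, -0.112]
force: [0.5, -0.5, -2.4]
opening: 0.0134
t 13.95 pos [ 0.6147 -0.1261  0.0859] force [ 0.5 -0.5 -2.4] tq [-0.07  0.07 -0.01] open 0.0134
tool shift cm [-0.07  0.79  0.02] turn deg [-0.05 -0.    0.14]
```

```bash
python3 -m creep '[[[1,0,0.1,0,0,0,0],[1,0,0.1,0,0,0,0],[1,0,0.1,0,0,0,0],[1,0,0.1,0,0,0,0],[1,0,0.1,0,0,0,0],[1,0,0.07,0,0,0,0],[1,0,0.07,0,0,0,0],[1,0,0.07,0,0,0,0]]]' ; python3 go.py 0.6140 -0.1258 0.078 -8
```

```text
t: 14.75
tool_pos: [0.6147, -0.1261, 0.0788]
orientation: [-1.567, 0.108, -0.112]
force: [-4.9, 1.2, 7.8]
opening: 0.0139
t 14.75 pos [ 0.6147 -0.1261  0.0788] force [-4.9  1.2  7.8] tq [0.13 1.02 0.02] open 0.0139
tool shift cm [-0.08  0.08  0.02] turn deg [-0.05 -0.    0.14]
```

```bash
python3 -m creep '[[[1,0,0.05,0,0,0,0],[1,0,0.05,0,0,0,0],[1,0,0,0,0,0,0],[0.6,0,0,0,0,0,0],[0.5,0,0,0,0,0,0],[0.5,0,0,0,0,0,0],[0.5,0,0,0,0,0,0],[0.5,0,0,0,0,0,0]]]' ; python3 go.py 0.6140 -0.1258 0.078 -8
```

```text
t: 15.55
tool_pos: [0.6157, -0.1264, 0.0787]
orientation: [-1.568, 0.106, -0.113]
force: [0.1, 0.3, 0.8]
opening: 0.0454
t 15.55 pos [ 0.6157 -0.1264  0.0787] force [0.1 0.3 0.8] tq [-0.07  0.13  0.03] open 0.0454
tool shift cm [-0.18  0.07  0.03] turn deg [-0.03 -0.01  0.27]
```

```bash
python3 -m creep '[[[0.4,-0.1,-0.5,0,0,0,0],[0.4,0,-1.5,0,0,0,0],[0.4,0,-2.5,0,0,0,0],[0.4,0,-2.5,0,0,0,0],[0.4,0,-2.5,0,0,0,0],[0.4,0,-1.5,0,0,0,0],[0.4,0,0,0,0,0,0],[0.4,0,0,0,0,0,0]]]' ; python3 go.py 0.587 0.0045 0.15 -8
python3 - <<'E'
from h import *
c=optics.read_camera("wrist");save("wrist4",c["frame"]);np.savez("wrist4",**c)
E
```

```text
t: 16.35
tool_pos: [0.6143, -0.1263, 0.1985]
orientation: [-1.568, 0.104, -0.116]
force: [-1.0, -0.3, -0.1]
opening: 0.0558
t 16.35 pos [ 0.6143 -0.1263  0.1985] force [-1.  -0.3 -0.1] tq [-0.1   0.09 -0.06] open 0.0558
tool shift cm [-4.56  4.81 12.57] turn deg [-0.01 -0.01  0.43]
```

View pics/wrist4.png

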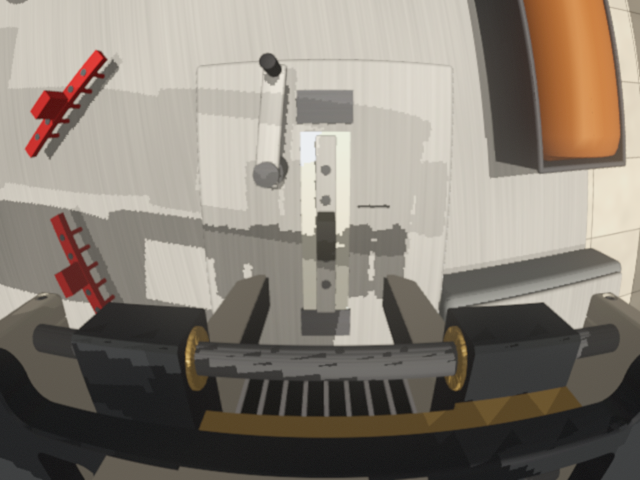

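```bash
python3 - <<'E'
from h import *
c=dict(np.load("wrist4.npz"));K=c["intrinsics"];d=c["depth"]
def pt(u,v):
    a=np.array([(u-K[0,2])/K[0,0],(v-K[1,2])/K[1,1]]);th=np.linalg.norm(a)
    q=np.r_[a/th*np.tan(th),1]*d[v,u];return c["R"].T@(q-c["t"])
print("comb top",[pt(326,v).round(4) for v in(145,160,185)],"handle",pt(326,245).round(4),"bar",pt(308,160).round(4),pt(344,160).round(4))
print("knob",pt(267,61).round(4),pt(270,63).round(4),wray(c,267.5,61,.142).round(4),"piv",pt(266,176).round(4),pt(268,172).round(4))
p=pt(266,176);print(wray(c,266.5,175,p[2]).round(4))
E
```

```text
comb top [array([ 0.6246, -0.0601,  0.0954]), array([ 0.623 , -0.0716,  0.097 ]), array([ 0.6202, -0.0914,  0.0948])] handle [ 0.6146 -0.1296  0.1301] bar [ 0.6086 -0.0704  0.0849] [ 0.6373 -0.0744  0.085 ]
knob [0.5943 0.0027 0.1422] [0.596  0.001  0.1419] [0.5946 0.0027 0.142 ] piv [ 0.5769 -0.0759  0.1106] [ 0.5788 -0.0732  0.1101]
[ 0.5774 -0.0752  0.1106]
```

```bash
python3 -m creep '[[[0.3,-0.5,0.2,1.5,0,0,0.2],[0.3,-0.6,0.6,2,0,0,0.2],[0.3,-0.7,0.6,2.5,0,0,0],[0.3,-0.7,0.6,2.5,0,0,0],[0.3,-0.7,0.6,2,0,0,0],[0.3,-0.4,0.5,1.2,0,0,0],[0.3,-0.3,0.2,0.5,0,0,0],[0.3,0,0,0,0,0,0]]]' ; python3 go.py 0.593 0.003 0.091 -8
```

```text
t: 17.2
tool_pos: [0.5838, 0.0105, 0.152]
orientation: [-1.566, 0.124, -0.095]
force: [0.5, -0.3, -0.5]
opening: 0.0651
t 17.2 pos [0.5838 0.0105 0.152 ] force [ 0.5 -0.3 -0.5] tq [-0.02  0.05 -0.04] open 0.0651
tool shift cm [ 1.13  6.08 -0.62] turn deg [-0.06 -0.01 -1.08]
```

```bash
python3 -m creep '[[[0.3,0.7,0.3,-0.4,0,0,-0.6],[0.3,0.4,0.8,-0.2,0,0,-0.4],[0.3,0,1.2,0,0,0,0],[0.3,0,1.2,0,0,0,0],[0.3,0,1.2,0,0,0,0],[0.3,0,0.9,0,0,0,0],[0.3,0,0.4,0,0,0,0],[0.3,0,0,0,0,0,0]]]' ; python3 go.py 0.593 0.003 0.091 -8
```

```text
t: 18.0
tool_pos: [0.5943, -0.0012, 0.0851]
orientation: [-1.568, 0.114, -0.112]
force: [0.1, -0.5, 0.0]
opening: 0.0648
t 18.0 pos [ 0.5943 -0.0012  0.0851] force [ 0.1 -0.5  0. ] tq [-0.04  0.07  0.03] open 0.0648
tool shift cm [-0.19 -0.59  0.4 ] turn deg [ 0.   -0.26 -0.08]
```

```bash
python3 -m creep '[[[0.3,-0.1,-0.5,0.4,0,-0.3,0],[0.3,0,0,0,0,0,0],[1,0,0,0,0,0,0],[1,0,0,0,0,0,0],[1,0,0,0,0,0,0],[1,0,0,0,0,0,0],[1,0,0,0,0,0,0],[1,0,0,0,0,0,0]]]' 15 ; python3 go.py 0.593 0.003 0.091 -8; python3 -m creep '[[[1,0,0,0,0,0,0],[1,0,0,0,0,0,0],[1,0,0,0,0,0,0],[1,0,0,0,0,0,0],[1,0,0,0,0,0,0],[1,0,0,0,0,0,0],[1,0,0,0,0,0,0],[1,0,0,0,0,0,0]]]' 15 ; python3 go.py 0.593 0.003 0.091 -8
```

```text
t: 18.8
tool_pos: [0.5957, 0.0035, 0.0933]
orientation: [-1.568, 0.106, -0.111]
force: [-0.0, 0.3, -0.1]
opening: 0.0215
t 18.8 pos [0.5957 0.0035 0.0933] force [-0.   0.3 -0.1] tq [-0.07  0.09 -0.02] open 0.0215
tool shift cm [-0.26  0.23 -0.08] turn deg [-0.01  0.11  0.17]
t: 19.6
tool_pos: [0.5955, 0.0035, 0.0932]
orientation: [-1.568, 0.106, -0.11]
force: [-0.7, -0.6, 0.7]
opening: 0.0116
t 19.6 pos [0.5955 0.0035 0.0932] force [-0.7 -0.6  0.7] tq [-0.03  0.09 -0.04] open 0.0116
tool shift cm [-0.24  0.22 -0.08] turn deg [-0.02  0.1   0.14]
```

```bash
python3 -m creep '[[[1,0.59,0,-0.07,0,0,0],[1,0.58,0,-0.12,0,0,0],[1,0.57,0,-0.18,0,0,0],[1,0.56,0,-0.22,0,0,0],[1,0.54,0,-0.27,0,0,0],[1,0.52,0,-0.31,0,0,0],[1,0,0,0,0,0,0],[1,0,0,0,0,0,0]]]' 15 ; python3 go.py 0.5774 -0.0752 0.0932 -8
```

```text
t: 20.4
tool_pos: [0.6298, -0.0136, 0.093]
orientation: [-1.567, 0.108, -0.109]
force: [-1.6, 1.6, 2.1]
opening: 0.0117
t 20.4 pos [ 0.6298 -0.0136  0.093 ] force [-1.6  1.6  2.1] tq [ 0.25  0.33 -0.12] open 0.0117
tool shift cm [-4.34 -0.03 -6.82] turn deg [-0.08  0.08  0.04]
```

```bash
python3 -m creep '[[[1,0.63,0,-0.46,0,0,0],[1,0.59,0,-0.53,0,0,0],[1,0.54,0,-0.58,0,0,0],[1,0.47,0,-0.64,0,0,0],[1,0.4,0,-0.67,0,0,0],[1,0.33,0,-0.7,0,0,0],[1,0,0,0,0,0,0],[1,0,0,0,0,0,0]]]' 15 ; python3 go.py 0.5774 -0.0752 0.0932 -8
```

```text
t: 21.2
tool_pos: [0.6554, -0.0576, 0.0928]
orientation: [-1.567, 0.11, -0.108]
force: [-3.0, 2.2, 2.2]
opening: 0.0114
t 21.2 pos [ 0.6554 -0.0576  0.0928] force [-3.   2.2  2.2] tq [ 0.26  0.6  -0.14] open 0.0114
tool shift cm [-7.48 -0.04 -2.82] turn deg [-0.05  0.04 -0.05]
```

```bash
python3 -m creep '[[[1,0.2,0,-0.6,0,0,0],[1,0.15,0,-0.6,0,0,0],[1,0.1,0,-0.6,0,0,0],[1,0.05,0,-0.5,0,0,0],[1,0,0,-0.3,0,0,0],[1,0,0,-0.2,0,0,0],[1,0,0,-0.15,0,0,0],[1,0,0,0,0,0,0]]]' 15 ; python3 go.py 0.5774 -0.0752 0.0932 -8
```

```text
t: 22.0
tool_pos: [0.6561, -0.0816, 0.0928]
orientation: [-1.557, 0.107, -0.104]
force: [-3.9, 0.3, 1.3]
opening: 0.0113
t 22.0 pos [ 0.6561 -0.0816  0.0928] force [-3.9  0.3  1.3] tq [-0.25  0.69 -0.02] open 0.0113
tool shift cm [-7.89 -0.03 -0.42] turn deg [-0.61  0.3  -0.13]
```

```bash
python3 -m creep '[[[1,0,0,-0.2,0,0,0],[1,0,0,-0.2,0,0,0],[1,0,0,-0.2,0,0,0],[1,0,0,-0.2,0,0,0],[1,0,0,0,0,0,0],[1,0,0,0,0,0,0],[1,0,0,0,0,0,0],[1,0,0,0,0,0,0]]]' 15 ; python3 go.py 0.5774 -0.0752 0.0932 -8
```

```text
t: 22.8
tool_pos: [0.6561, -0.0816, 0.0928]
orientation: [-1.547, 0.101, -0.101]
force: [-2.4, 4.3, 3.4]
opening: 0.0119
t 22.8 pos [ 0.6561 -0.0816  0.0928] force [-2.4  4.3  3.4] tq [0.37 0.56 0.02] open 0.0119
tool shift cm [-7.89 -0.04 -0.38] turn deg [-1.24  0.6  -0.09]
```

```bash
python3 -m creep '[[[0.5,0,0,0,0,0,0],[0.5,0,0,0,0,0,0],[0.5,0,0,0,0,0,0],[0.5,0,0,0,0,0,0],[0.5,0,-1.5,0,0,0,0],[0.5,0,-2.5,0,0,0,0],[0.5,0,-3,0,0,0,0],[0.5,0,-2.5,0,0,0,0]]]' ; python3 -m creep '[[[0.5,0,-1,-2,0,0,0],[0.5,0,0,-2,0,0,0],[0.5,0,0,-2,0,0,0],[0.5,0,0,-1,0,0,0],[0.5,0,0,0,0,0,0],[0.5,0,0,0,0,0,0],[0.5,0,0,0,0,0,0],[0.5,0,0,0,0,0,0]]]' ;python3 - <<'E'
from h import *
c=optics.read_camera("wrist");save("wrist5",c["frame"]);np.savez("wrist5",**c)
E
```

```text
t: 23.6
tool_pos: [0.6539, -0.0855, 0.1877]
orientation: [-1.548, 0.107, -0.098]
force: [0.5, -0.3, 0.1]
opening: 0.0466
t: 24.4
tool_pos: [0.6495, -0.1563, 0.2117]
orientation: [-1.551, 0.092, -0.109]
force: [-0.1, 0.4, 0.2]
opening: 0.0462
```

View pics/wrist5.png

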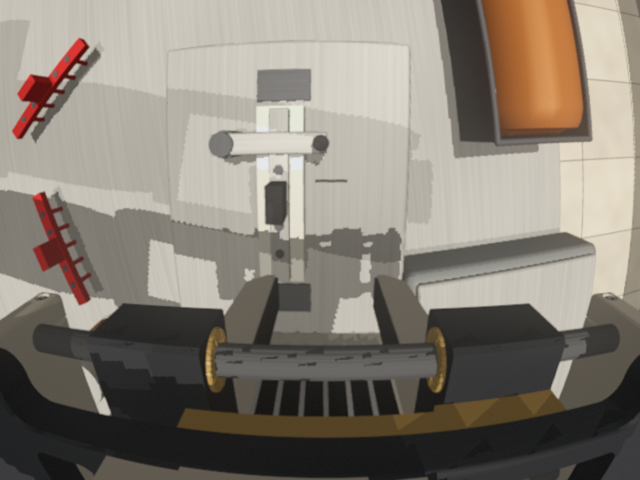

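```bash
python3 - <<'E'
from h import *
c=dict(np.load("wrist5.npz"));K=c["intrinsics"];d=c["depth"]
def pt(u,v):
    a=np.array([(u-K[0,2])/K[0,0],(v-K[1,2])/K[1,1]]);th=np.linalg.norm(a)
    q=np.r_[a/th*np.tan(th),1]*d[v,u];return c["R"].T@(q-c["t"])
k=wray(c,320.5,141,.142)-wray(c,221.5,144,.11);print("comb",pt(278,118).round(4),pt(278,240).round(4),"handle",pt(279,205).round(4),"knob-piv",k.round(4),"keeper",np.pi*.456-np.arctan2(k[1],k[0]))
print(np.round(readout.read_state()["dq"],3)); robot.close_job()
E
```

```text
comb [ 0.6238 -0.0608  0.0953] [ 0.6088 -0.1623  0.0958] handle [ 0.6191 -0.1272  0.1295] knob-piv [ 0.0781 -0.0096  0.032 ] keeper 1.5553918246989842
[-0.001  0.001 -0.001 -0.001 -0.002 -0.002]
the job is handed in; nothing more can be done
```

The five-tined comb is home in the slotted bar, the keeper is locked across it, and the job is handed in at about 24.5 s of the 64 s allowed. No verdict was reported.

**What I did:** I took the comb with 24 mm tine spacing from its stand and lowered it in small steps. The wrist force was about 8 N when it bottomed out. I then gripped the knob, swung the keeper to its stop, let go and raised the arm clear.

**Last checks:**
- **Comb:** the back bar's top measured 95 to 96 mm at both ends, against 96 mm when seated, so it is home and level. The handle's top was at 129.5 mm, against 130 mm.
- **Keeper:** its angle measured about 1.555 rad, and about 1.52 rad from the arm's position at the stop. Both are above the 1.4 needed.
- **Robot:** the arm stood still, with the wrist force near zero.
- **Seven-tined comb:** it was not handled, but I did not measure its place again at the end.

**What failed or disagreed:**
- **First grasp missed:** the wrist camera's depth showed the fingertips about 23 mm above the reported TCP, though the description puts them 11 mm ahead of it (below, with the tool pointing down). I allowed for that offset from then on.
- **Camera disagreement:** the top and wrist cameras differed by about 3 mm on the bar and about 8 mm on the knob. I placed the comb mainly by its offset from the bar in the wrist view, and took the knob's position from the wrist camera.

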